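# Unplug, clear and re-arm a die press's cutting bed

### The arm

A 6-joint arm with a two-finger parallel gripper is mounted at the origin on the work surface. World frame = base frame: x ahead of the robot, y to its left, z up, the work surface at z = 0. Lengths are in m, angles in rad, forces in N, time in s.
With the tool pointing down it reaches from about 0.4 to 0.825 m from the base axis. Payload 7 kg.
Tool frame: the origin (TCP) lies on the centre line of the jaws, within the pads' length; the fingertips stand 22 mm ahead of it and the grasp point (between the pads) lies 3 mm ahead of it; z points along the fingers, y is the line along which they close (so a half turn about z gives the same grasp; the last joint's range is limited). The gripper opens to 88 mm and grips with 3 to 60 N. Pads are 19 mm wide; open, the fingers measure 130 mm over their backs; the gripper's body (78 mm by 193 mm) begins 47 mm behind the grasp point.
Start: joints at [1.452, 0.359, 0.012, 0, -1.224, -0.288], TCP at [0.267, 0.62, 0.21] pointing down, gripper open.
Joint ranges: [-3.07, 3.07], [-1.43, 2.12], [-1.02, 1.25], [-3.03, 1.67], [-3.05, -0], [-3.03, 3.03]. Speed limits (rad/s): [2.39, 2.39, 3.01, 3.14, 3.14, 3.14].

### API

Orientations are given as [roll, pitch, yaw] about the fixed x, y, z axes, in that order (R = Rz(yaw) Ry(pitch) Rx(roll)).
In Python, from station import arm gives the robot as it stands.
- The arm moves only by the tool arm_command, never from a script. Its argument "series" is one flat list of numbers, 7 for each row, row after row: the turn, a rotation vector about the tool's x, y, z each as a share of 90 degrees, from -1 to 1, then the shift along the tool's x, y, z each as a share of 0.1 m, from -1 to 1, then the opening, from 0 (shut) to 1 (fully open). A call has 1 to 8 rows; each row is the pose to reach, as a shift and turn from the pose commanded when the call began, along the tool's axes at that moment; what a row does not reach only later rows make up. A row lasts 1/8 s, in which the tool goes at most 62.5 mm and 10.7 degrees, less where a joint would pass 70% of its speed; a pose out of reach is approached as far as the arm can. A call with a number of a shift or a turn outside -1 to 1 is refused whole. A call with a gripper value outside its range is refused whole. The fingers move at their own pace and stop on an object; "force" is the grip in N (left out, the last holds). Time passes only in rows, so rows that repeat a pose let the fingers close. It gives the time, the measured TCP pose, the force, the opening and the grip force at its end, in the units of the state.
- arm.get_state(): the state, without advancing time (a new reading comes with each control period).
- arm.grab_frame(name): name is "side" or "top"; returns the picture (480x640x3 uint8, blue, green, red); there is no depth.
- arm.camera_model(name): a dict with "fovy" (degrees; the focal length in pixels is half the picture's height over the tangent of half this angle, whatever the lens; pixels are square), "cx", "cy" (the principal point, pixels), "D" ([k1, k2, p1, p2, k3] as OpenCV has them; the pictures are not rectified), "pose" (4x4, takes a point from camera to world coordinates). Camera axes: x right, y down, z forward; pixel columns grow to the right and rows downward; lengths in m; the calibration is good to about 2 mm. A picture is of the moment at which its call begins. camera_model takes no time and is no camera call.
- arm.job_done(): hands the job in; it is judged then, once.
The state is a dict: "t": time; "q": joint angles; "qd": joint speeds; "joint_efforts": joint torques, N m; "eef_pos": TCP position; "ee_rot": TCP orientation; "force": force on the tool from outside, world axes, zero at the start; "moment": the same for the moment, N m; "width": finger opening in m; "gripper_force": force on a finger pad.
Only numpy, scipy, OpenCV 4.12 (cv2) and the standard library are available. Lean on these libraries where they do the work, as an engineer would, in place of code of your own. Each camera call takes 0.05 s, during which the arm holds its last target. There are 200 camera calls.

### The job

Clean the press's white cutting bed safely: first pull the safety key plug out of the yellow power box and stand it upright on the green mat, then, holding the scraper block, wipe every offcut off the bed into the blue scrap tray, touching the offcuts on the bed with nothing but the scraper. Stand the scraper back on its orange mat, lengthwise along it, and only then plug the key fully home again; leave the glue jar, the measuring tape and the thread spool where they are.

Things in the scene. Friction and masses are not known exactly. Their poses are not given: they have to be found in the camera images.
- bed_top (a point): centre of the white cutting bed, on its surface, 60 mm above the table; 230 mm along its y, 250 mm along its x. Aluminium rails 14 mm high run along y at both x sides, 218 mm apart inside. Both y ends are open; the tray adjoins the +y end. The press column (48 mm across; with its head, which points to +x, 185 mm high) stands at x = +255 mm. z up
- tray_in (a point): centre of the inner floor of the fixed blue scrap tray against the bed's +y end, 5 mm above the table; inside 220 mm along x by 120 mm along y; walls 5 mm thick, rim 54 mm above the table, 6 mm below the bed surface; axes parallel to the bed's
- scraper: hand scraper block, loose, 0.3 kg, standing on its rubber sole: red block 100 mm (along its x) by 44 mm (y) by 30 mm high with black sole, and centred on top a wooden grip 70 mm (x) by 24 mm (y), from 30 to 70 mm height. Origin at the centre of its underside, z up. Same both ways round
- mat: thin orange mat (1 mm, 150 mm along its x by 90 mm along y), fixed flat on the table, where the scraper lives; origin at its centre at table height
- plug: safety key plug, loose, 0.2 kg, plugged into the socket at the start: dark square pin 44 x 44 mm, from 0 to 28 mm height, black flange 60 x 60 mm from 28 to 38 mm, yellow grip 44 mm (along x) by 24 mm (along y) from 38 to 72 mm. Origin at the centre of the pin's underside, z up
- park: thin green mat, 120 x 120 mm (1 mm), fixed flat on the table, where the plug stands on its pin while the bed is cleaned; origin at its centre at table height
- power_box_hole0 (a point): centre of the mouth of the square socket in the top of the fixed yellow power box (110 x 110 x 50 mm), 50 mm above the table; hole 48 x 48 mm, chamfered, 34 mm deep, sides along the point's x and y. Fully home, the plug's flange rests on the box top and its origin is 28 mm below the mouth; any of the four quarter turns fits
- offcut0: offcut of sole board or heel rubber, tan cork block; 46 x 28 mm and 12 mm thick, about 25 g; origin at the centre of its underside. Lies flat on the cutting bed at the start; None when absent
- offcut1: offcut of sole board or heel rubber, black rubber L-shape; 46 x 28 mm and 12 mm thick, about 25 g; origin at the centre of its underside. Lies flat on the cutting bed at the start; None when absent
- offcut2: offcut of sole board or heel rubber, reddish-brown block; 46 x 28 mm and 12 mm thick, about 25 g; origin at the centre of its underside. Lies flat on the cutting bed at the start; None when absent
- offcut3: offcut of sole board or heel rubber, tan cork L-shape; 46 x 28 mm and 12 mm thick, about 25 g; origin at the centre of its underside. Lies flat on the cutting bed at the start; None when absent
- offcut4: offcut of sole board or heel rubber, green block; 46 x 28 mm and 12 mm thick, about 25 g; origin at the centre of its underside. Lies flat on the cutting bed at the start; None when absent
- offcut5: offcut of sole board or heel rubber, black rubber L-shape; 46 x 28 mm and 12 mm thick, about 25 g; origin at the centre of its underside. Lies flat on the cutting bed at the start; None when absent
- glue: bystander: brown glass glue jar, 60 mm across, 100 mm high; origin under its centre
- tape: bystander: yellow rolled-up measuring tape, 80 mm across, 25 mm high; origin under its centre
- spool: bystander: red thread spool, 54 mm across, 65 mm high; origin under its centre
Things that resemble listed ones, but are neither listed nor needed, are in the scene too. Leave any purple look-alike of the offcut4 alone. What is shaped like the offcut2 but purple is not meant.

How it is judged:
By the outcome, as a careful person would: the job done as asked, in the order asked, and still so for the second after the job is handed in, with the robot touching nothing.
Of offcut0, offcut1, offcut2, offcut3, offcut4, offcut5 only 4 to 6 are there at a start; the rules pass over those that are not, and their reading is None.
At some moment in a run one of scraper, offcut0, offcut1, offcut2, offcut3, offcut4, offcut5 may be knocked a few centimetres aside while the robot is not near it.
Once in a run the grip may slacken for a moment while it holds something.
It also fails if it takes over 192 s, if anything falls off the work surface, if the arm or the gripper's body presses on something with over 40 N, if the wrist force passes 120 N, or if a joint passes its speed limit or range.

## Working session

There is one attempt and no reset: what is moved stays moved. The work goes in short steps, Python scripts to look and compute and a tool call to move; the robot and the scene stay as the last step left them, time stands still between calls to the robot, and variables do not carry over. Pictures are saved under pics/ and viewed, at most 14 in all, crops included, and the job is handed in when it is done.

Besides the shell and the picture viewer there is one more tool, called after "Request:" as name(argument=value, ...), one argument or row to a line, values as JSON. arm_command: Moves the arm, as the interface text tells. Its arguments: {"type":"object","properties":{"series":{"type":"array"},"force":{"type":"number"}},"required":["series"]}

```bash
mkdir -p pics; ls
python3 - <<'E'
from station import arm
import cv2,numpy as np
print(arm.get_state())
for n in("top","side"):
    cv2.imwrite(f"pics/{n}0.png",arm.grab_frame(n)); m=arm.camera_model(n)
    print(n,{k:(np.round(v,4).tolist()) for k,v in m.items()})
E
```

```text
pics
{'t': 0.0, 'q': array([ 1.45208830e+00,  3.59386131e-01,  1.10635971e-02, -3.68393051e-04,
       -1.22410184e+00, -2.88126884e-01]), 'qd': array([-0.00111204, -0.0006651 ,  0.00127759,  0.00059455, -0.00036151,
       -0.00131085]), 'joint_efforts': array([ 4.29944259e-05, -5.82723427e+01,  2.93049020e+01,  6.99758381e+00,
        7.00752513e-03, -1.61427911e-04]), 'eef_pos': array([0.26689995, 0.61942605, 0.20932198]), 'ee_rot': array([ 3.13993330e+00, -1.30630362e-04, -4.06960265e-01]), 'force': array([0.92154235, 0.72526348, 0.05798607]), 'moment': array([-0.02296483,  0.00394692, -0.05934803]), 'gripper_force': 0.0, 'width': 0.08746643286619867}
top {'fovy': 48.6306, 'cx': 316.9509, 'cy': 235.3728, 'D': [0.0534, 0.0, 0.0, 0.0, 0.0], 'pose': [[0.0146, -0.9899, 0.141, 0.3837], [-0.9999, -0.0155, -0.0051, 0.045], [0.0073, -0.1409, -0.99, 1.3136], [0.0, 0.0, 0.0, 1.0]]}
side {'fovy': 43.3688, 'cx': 325.0067, 'cy': 245.6208, 'D': [0.0273, 0.0, 0.0, 0.0, 0.0], 'pose': [[0.8844, -0.2809, 0.3728, 0.1284], [-0.4664, -0.562, 0.6831, -0.7507], [0.0176, -0.778, -0.628, 0.8096], [0.0, 0.0, 0.0, 1.0]]}
```

View pics/top0.png

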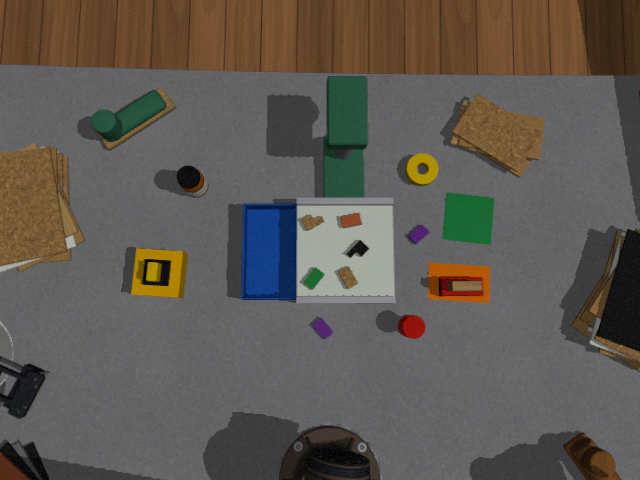

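View pics/side0.png

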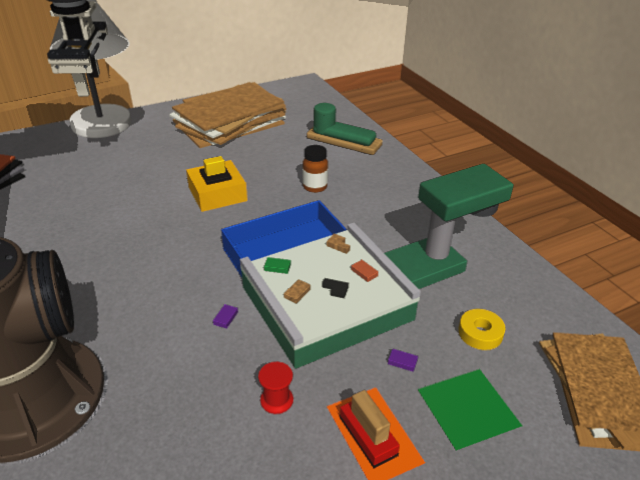

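The top view shows these positions:
- Box with plug at (156,271), and the blue tray at (270,252).
- White bed at (345,251), carrying 5 offcuts: cork L (311,222), red-brown block (350,220), black L (357,249), green block (313,278) and cork block (347,277).
- Scraper on the orange mat at (460,285), and the green park mat at (468,218).
- Spool at (411,326), tape at (422,168), and glue jar at (190,181).

Possible confusions:
- **Offcuts:** the purple blocks at (418,234) and (322,328) look like the green and red-brown ones. I'll leave them alone.
- **Plug and scraper:** the green and wooden tool at (130,115) could pass for the scraper, but the scraper is the red block on orange at (460,285). The yellow tape at (422,168) could pass for the plug, but the plug is in the box at (154,271).

```bash
cat > h.py <<'E'
from station import arm
import cv2,numpy as np
def cast(n,px,z):
    m=arm.camera_model(n);f=240/np.tan(np.radians(m['fovy'])/2)
    K=np.array([[f,0,m['cx']],[0,f,m['cy']],[0,0,1]])
    u=cv2.undistortPoints(np.asarray(px,np.float64).reshape(-1,1,2),K,np.array(m['D'])).reshape(-1,2)
    T=np.array(m['pose']);d=np.c_[u,np.ones(len(u))]@T[:3,:3].T
    return T[:2,3]+d[:,:2]*((z-T[2,3])/d[:,2])[:,None]
def project(n,P):
    m=arm.camera_model(n);f=240/np.tan(np.radians(m['fovy'])/2)
    K=np.array([[f,0,m['cx']],[0,f,m['cy']],[0,0,1]]);Ti=np.linalg.inv(np.array(m['pose']))
    return cv2.projectPoints(np.asarray(P,np.float64).reshape(-1,1,3),cv2.Rodrigues(Ti[:3,:3])[0],Ti[:3,3],K,np.array(m['D']))[0].reshape(-1,2)
def blobs(n,im,box,lo,hi,z,amin=20,label=''):
    x0,y0,x1,y1=box
    S=4;c=cv2.resize(im[y0:y1,x0:x1],None,fx=S,fy=S,interpolation=cv2.INTER_CUBIC)
    mk=cv2.inRange(cv2.cvtColor(c,cv2.COLOR_BGR2HSV),np.array(lo),np.array(hi))
    out=[]
    for k in cv2.findContours(mk,cv2.RETR_EXTERNAL,cv2.CHAIN_APPROX_NONE)[0]:
        if cv2.contourArea(k)<amin*S*S: continue
        px=(k.reshape(-1,2)+.5)/S-.5+[x0,y0]
        w=cast(n,px,z)*1000
        r=cv2.minAreaRect(w.astype(np.float32))
        out.append((r,px.mean(0)))
        print(label,n,'px',np.round(px.mean(0),0),'xy',np.round(r[0],1),'size',np.round(r[1],1),'ang',round(r[2],1))
    return out
E
python3 - <<'E'
from h import *
t=arm.grab_frame('top')
B=lambda *a,**k:blobs('top',t,*a,**k)
B((125,240,195,305),(15,120,60),(35,255,255),.05,100,'box')
B((140,255,172,290),(0,0,0),(180,255,50),.06,20,'flange')
B((144,258,166,284),(22,120,60),(35,255,255),.094,15,'pluggrip')
B((425,180,510,250),(45,100,40),(80,255,255),.001,200,'park')
B((420,255,500,310),(8,200,150),(17,255,255),.001,100,'mat')
B((420,255,500,310),(0,190,60),(6,255,255),.031,40,'scrapred')
B((440,270,490,300),(8,40,60),(25,185,255),.071,40,'scrapgrip')
B((290,195,400,310),(20,0,120),(90,60,255),.06,500,'bedwhite')
B((235,195,300,310),(100,100,30),(130,255,255),.054,500,'tray')
B((295,200,385,300),(45,100,40),(80,255,255),.072,20,'green')
B((295,208,385,295),(0,0,0),(180,255,60),.072,20,'black')
B((295,208,385,295),(2,70,60),(20,255,255),.072,20,'brown')
for p in[(156,271),(154,268),(160,266),(468,286),(340,250)]: print(p,t[p[1],p[0]],cv2.cvtColor(t[p[1]:p[1]+1,p[0]:p[0]+1],cv2.COLOR_BGR2HSV).ravel())
a=cv2.resize(t[235:310,115:200],None,fx=4.5,fy=4.5,interpolation=cv2.INTER_CUBIC)
b=cv2.resize(t[180:310,400:520],None,fx=3.3,fy=3.3,interpolation=cv2.INTER_CUBIC)
h=max(a.shape[0],b.shape[0]);pad=lambda i:cv2.copyMakeBorder(i,0,h-i.shape[0],0,0,cv2.BORDER_CONSTANT)
cv2.imwrite('pics/c1.png',np.hstack([pad(a),pad(b)]))
E
```

```text
box top px [159. 273.] xy [469.3 409.9] size [124.2 111.3] ang 87.2
flange top px [156. 272.] xy [469.8 414.3] size [59.6 59.3] ang 87.4
pluggrip top px [153. 271.] xy [468.9 410.6] size [33.7 45.3] ang 87.1
pluggrip top px [155. 258.] xy [497.8 409.6] size [ 4.6 49.4] ang 0.8
park top px [468. 218.] xy [ 620.6 -338.9] size [120.2 120.3] ang 83.9
mat top px [460. 284.] xy [ 459.8 -311.6] size [148.1  88.6] ang 87.6
scrapred top px [461. 286.] xy [ 448.9 -310.3] size [44.  99.3] ang 1.6
scrapgrip top px [465. 286.] xy [ 448.1 -308.1] size [24.3 75.6] ang 1.0
bedwhite top px [341. 248.] xy [527.8 -28.9] size [219.1 231.5] ang 0.9
tray top px [269. 251.] xy [524.6 152.9] size [230.7 129.6] ang 0.9
green top px [313. 278.] xy [460.1  45.5] size [27.5 45.4] ang 53.0
black top px [357. 250.] xy [525.4 -56.6] size [28.5 46.2] ang 46.4
brown top px [348. 277.] xy [462.7 -34.6] size [46.6 28.7] ang 29.0
brown top px [312. 221.] xy [597.3  50.2] size [31.5 46.7] ang 31.0
brown top px [351. 220.] xy [598.7 -40.6] size [29.5 47.6] ang 12.9
(156, 271) [  0 136 161] [ 25 255 161]
(154, 268) [  0 144 174] [ 25 255 174]
(160, 266) [  0  84 102] [ 25 255 102]
(468, 286) [ 69 112 137] [ 19 127 137]
(340, 250) [156 168 160] [ 50  18 168]
```

View pics/c1.png

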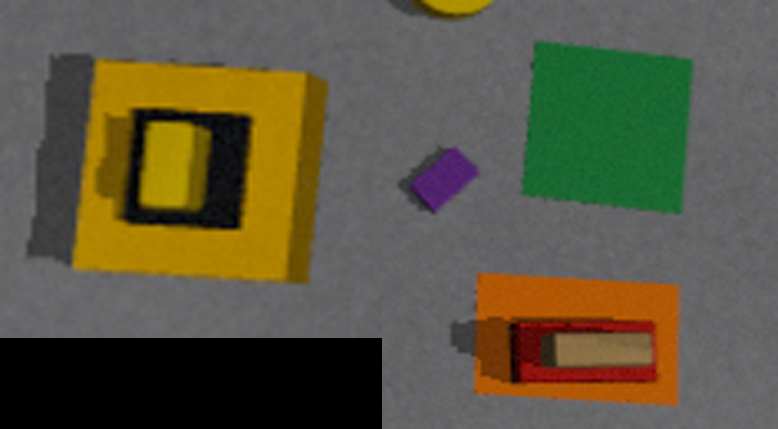

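The crop confirms the choice: a plug with a yellow grip on a black flange seated in the box, and the red scraper with its wooden grip on the orange mat. The sizes match too: flange 59.5, park 120, scraper 44x99, bed 219x231. I'm moving to the plug.

Request:
arm_command(
  series=[0,0,-0.229,1.0,0.4,0,1,0,0,-0.229,1.0,0.4,0,1,0,0,-0.229,1.0,0.4,0,1],
  force=30,
)

```text
t: 0.52
eef_pos: [0.3449, 0.5414, 0.2103]
ee_rot: [3.141, 0.0, -0.048]
force: [0.4, -0.3, 0.5]
width: 0.088
gripper_force: 0.0
```

Request:
arm_command(
  series=[0,0,0,0.9,0.9,0,1,0,0,0,0.9,0.9,0,1,0,0,0,0.9,0.9,0,1,0,0,0,0.9,0.9,0,1],
)

```text
t: 1.02
eef_pos: [0.4287, 0.4497, 0.2102]
ee_rot: [-3.141, 0.0, -0.049]
force: [-0.1, 1.0, 0.7]
width: 0.0876
gripper_force: 0.0
```

```bash
cat >> h.py <<'E'
def to(x,y,z,yaw):
    "prints shares of shift/turn from the measured pose to a target (mm, deg)"
    s=arm.get_state();r=s['ee_rot'];a=r[2];d=np.array([x,y,z])/1000-s['eef_pos']
    v=[d[0]*np.cos(a)+d[1]*np.sin(a),d[0]*np.sin(a)-d[1]*np.cos(a),-d[2]]
    dy=(np.degrees(a)-yaw+180)%360-180
    print('t',round(s['t'],2),'pos',np.round(s['eef_pos']*1000,1),'rpy',np.round(np.degrees(r),2),'w',round(s['width']*1000,1),'F',np.round(s['force'],1),'turn z',round(dy/90,3),'shift',np.round(np.array(v)*10,3))
E
python3 - <<'E'
from h import *
to(469.8,414.3,85,-2.7)
s=arm.grab_frame('side')
blobs('side',s,(190,150,245,185),(22,120,150),(35,255,255),.094,15,'grip')
blobs('side',s,(190,150,245,190),(0,0,0),(180,255,60),.06,15,'flange')
E
```

```text
t 1.02 pos [428.7 449.7 210.2] rpy [-1.7999e+02  1.0000e-02 -2.7900e+00] w 87.6 F [-0.1  1.   0.7] turn z -0.001 shift [0.428 0.334 1.252]
grip side px [197. 177.] xy [413.4 366.3] size [71.1 24.9] ang 79.6
grip side px [226. 173.] xy [469.3 363.2] size [131.7  65.4] ang 86.3
flange side px [214. 176.] xy [469.4 410.3] size [67.7 59.4] ang 85.9
```

Request:
arm_command(
  series=[0,0,0,0.42,0.33,0,1,0,0,0,0.42,0.33,0.5,1,0,0,0,0.42,0.33,0.8,1,0,0,0,0.42,0.33,0.8,1],
)

```text
t: 1.58
eef_pos: [0.4673, 0.4143, 0.1277]
ee_rot: [3.137, 0.003, -0.046]
force: [-0.4, 0.4, -0.2]
width: 0.0879
gripper_force: 0.0
```

Run:
```python
from h import *
to(469.8,414.3,85,-2.7)
s=arm.grab_frame('side');t=arm.grab_frame('top')
a=cv2.resize(s[120:230,160:290],None,fx=3,fy=3);b=cv2.resize(t[220:330,110:230],None,fx=3,fy=3)
cv2.imwrite('pics/c2.png',np.hstack([a,b]))
```

```text
t 1.57 pos [467.3 414.3 127.7] rpy [ 1.7975e+02  1.6000e-01 -2.6400e+00] w 87.9 F [-0.4  0.4 -0.2] turn z 0.001 shift [ 0.025 -0.001  0.427]
```

View pics/c2.png

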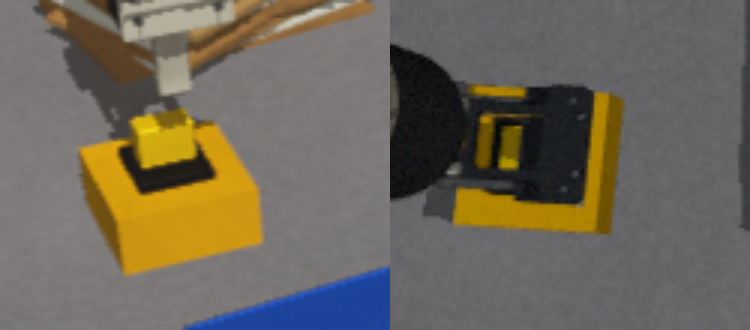

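Side crop: the finger at (172,60) is straight above the plug grip at (163,140). I'll descend and grip.

Request:
arm_command(
  series=[0,0,0,0.02,0,0.25,1,0,0,0,0.02,0,0.42,1,0,0,0,0.02,0,0.42,1,0,0,0,0.02,0,0.42,0,0,0,0,0.02,0,0.42,0,0,0,0,0.02,0,0.42,0,0,0,0,0.02,0,0.42,0,0,0,0,0.02,0,0.42,0],
  force=40,
)

```text
t: 2.68
eef_pos: [0.4712, 0.4144, 0.0884]
ee_rot: [-3.142, -0.0, -0.047]
force: [0.2, -0.3, 0.7]
width: 0.0433
gripper_force: 0.0
```

Run:
```python
from h import *
to(469.8,414.3,85,-2.7)
print(arm.get_state()['gripper_force'],arm.get_state()['moment'])
```

```text
t 2.67 pos [471.2 414.4  88.4] rpy [-180.    -0.    -2.7] w 43.3 F [ 0.2 -0.3  0.7] turn z -0.0 shift [-0.014  0.002  0.034]
0.0 [-0.06961725 -0.00180126  0.03188083]
```

Request:
arm_command(
  series=[0,0,0,-0.01,0,0.03,0,0,0,0,-0.01,0,0.03,0,0,0,0,-0.01,0,0.03,0,0,0,0,-0.01,0,0.03,0,0,0,0,-0.01,0,0.03,0],
)

```text
t: 3.3
eef_pos: [0.4702, 0.4145, 0.0853]
ee_rot: [-3.142, -0.0, -0.047]
force: [0.3, 0.2, -0.2]
width: 0.0005
gripper_force: 0.0
```

Run:
```python
from h import *
to(469.8,414.3,85,-2.7)
print(arm.get_state()['gripper_force'],arm.get_state()['moment'])
```

```text
t 3.3 pos [470.2 414.5  85.3] rpy [-180.    -0.    -2.7] w 0.5 F [ 0.3  0.2 -0.2] turn z 0.0 shift [-0.004  0.002  0.003]
0.0 [-0.06817846 -0.00111616  0.0367327 ]
```

Run:
```python
from h import *
s=arm.grab_frame('side');t=arm.grab_frame('top')
a=cv2.resize(s[100:240,150:290],None,fx=2.8,fy=2.8);b=cv2.resize(t[210:350,90:230],None,fx=2.8,fy=2.8)
cv2.imwrite('pics/c3.png',np.hstack([a,b]))
for n in('top','side'): print(project(n,[[.4702,.4145,.0633],[.4702,.4145,.0853],[.4698,.4143,.094]]).round(1))
```

```text
[[155.6 271.7]
 [152.7 271. ]
 [151.7 270.9]]
[[214.6 171.7]
 [213.6 163.5]
 [213.1 160.2]]
```

View pics/c3.png

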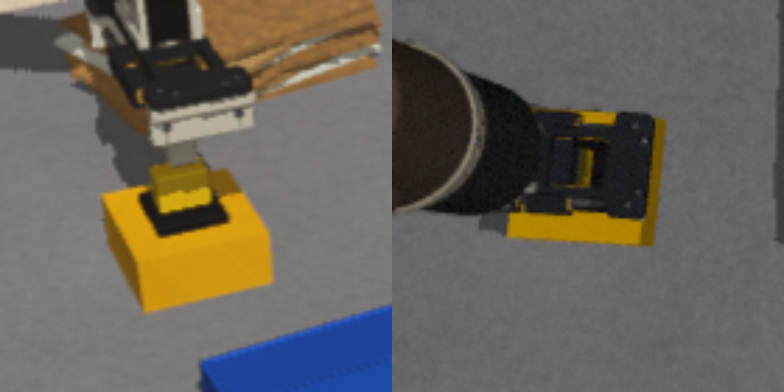

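The fingers closed to zero without taking the grip, so something is off in the height or offset. I'll lift and look at the closed fingertips.

Request:
arm_command(
  series=[0,0,0,0,0,-0.3,0,0,0,0,0,0,-0.6,0,0,0,0,0,0,-0.6,0,0,0,0,0,0,-0.6,0],
)

```text
t: 3.9
eef_pos: [0.4699, 0.4142, 0.1449]
ee_rot: [3.142, 0.0, -0.047]
force: [-1.2, 0.0, -1.0]
width: 0.0
gripper_force: 0.0
```

Run:
```python
from h import *
s=arm.grab_frame('side')
a=cv2.resize(s[70:220,130:300],None,fx=4.4,fy=4,interpolation=cv2.INTER_CUBIC)
a=cv2.resize(s[70:220,130:300],None,fx=4,fy=4,interpolation=cv2.INTER_CUBIC)
cv2.imwrite('pics/c4.png',a)
p=arm.get_state()['eef_pos'];print(p,arm.get_state()['width'])
for d in(-.022,0,.05): print(d,((project('side',[p+[0,0,d]])-[130,70])*4).round(0))
print(((project('side',[[.4698,.4143,.094],[.4698,.4143,.06]])-[130,70])*4).round(0))
```

```text
[0.46973046 0.41402877 0.14445673] 0.0005564007790557485
-0.022 [[327. 317.]]
0 [[323. 282.]]
0.05 [[314. 200.]]
[[332. 361.]
 [338. 412.]]
```

View pics/c4.png

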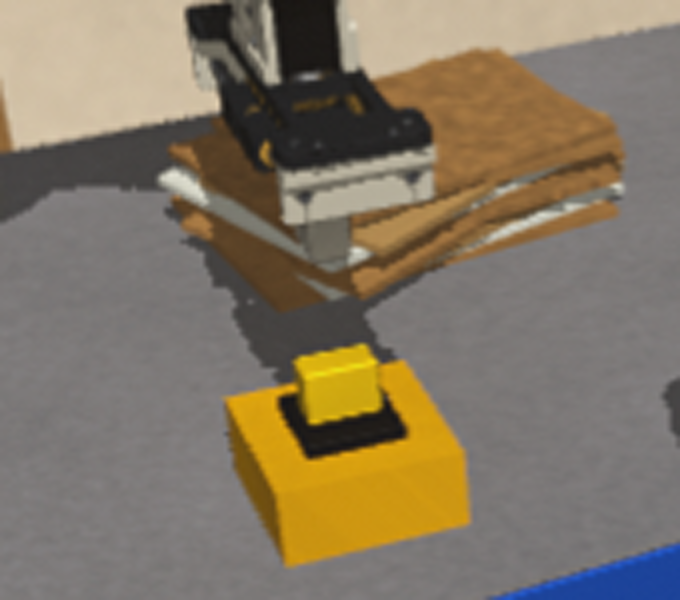

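The closed tip appears at crop (330,265), where the stated geometry puts it at (327,317). The tips therefore seem to sit about 35 mm higher than the readout implies, which would put them just above the grip and explain the empty close. I'll test this by contact: go down with the fingers open beside the flange, in small steps, watching the force.

Request:
arm_command(
  series=[0,0,0,0,0,0,1,0,0,0,0,0,0,1,0,0,0,0,0,0,1,0,0,0,0,0,0,1,0,0,0,0,0,0,1,0,0,0,0,0,0,1,0,0,0,0,0,0,1,0,0,0,0,0,0,1],
)

```text
t: 4.95
eef_pos: [0.4702, 0.4145, 0.1453]
ee_rot: [-3.142, -0.0, -0.047]
force: [-0.4, 0.1, 0.8]
width: 0.0749
gripper_force: 0.0
```

Request:
arm_command(
  series=[0,0,0,0,0,0.3,1,0,0,0,0,0,0.6,1,0,0,0,0,0,0.7,1,0,0,0,0,0,0.7,1],
)

```text
t: 5.45
eef_pos: [0.4702, 0.4143, 0.075]
ee_rot: [3.141, 0.0, -0.047]
force: [-0.9, 0.2, 0.4]
width: 0.0878
gripper_force: 0.0
```

Request:
arm_command(
  series=[0,0,0,0,0,0.02,1,0,0,0,0,0,0.02,1],
)

```text
t: 5.7
eef_pos: [0.4705, 0.4149, 0.0742]
ee_rot: [-3.14, -0.001, -0.047]
force: [0.5, 0.2, 0.3]
width: 0.0875
gripper_force: 0.0
```

Request:
arm_command(
  series=[0,0,0,0,0,0.02,1,0,0,0,0,0,0.02,1],
)

```text
t: 5.95
eef_pos: [0.4701, 0.4144, 0.0714]
ee_rot: [-3.141, -0.0, -0.047]
force: [-0.3, 0.0, 0.3]
width: 0.0882
gripper_force: 0.0
```

Request:
arm_command(
  series=[0,0,0,0,0,0.02,1,0,0,0,0,0,0.02,1],
)

```text
t: 6.2
eef_pos: [0.4701, 0.4144, 0.069]
ee_rot: [3.141, 0.0, -0.047]
force: [0.1, 0.1, 0.3]
width: 0.0878
gripper_force: 0.0
```

There is no contact at TCP z=0.069, though the stated geometry would have the tips 3 mm below the box top. That confirms the offset, so I'll continue down.

Request:
arm_command(
  series=[0,0,0,0,0,0.04,1,0,0,0,0,0,0.04,1],
)

```text
t: 6.45
eef_pos: [0.4699, 0.4142, 0.0648]
ee_rot: [3.141, 0.0, -0.047]
force: [0.7, 0.3, -0.7]
width: 0.0875
gripper_force: 0.0
```

Request:
arm_command(
  series=[0,0,0,0,0,0.04,1,0,0,0,0,0,0.04,1],
)

```text
t: 6.7
eef_pos: [0.47, 0.4142, 0.0608]
ee_rot: [3.141, 0.0, -0.047]
force: [0.1, -0.7, -0.5]
width: 0.0876
gripper_force: 0.0
```

Request:
arm_command(
  series=[0,0,0,0,0,0.04,1,0,0,0,0,0,0.04,1],
)

```text
t: 6.95
eef_pos: [0.47, 0.4142, 0.0568]
ee_rot: [3.141, 0.0, -0.047]
force: [-0.5, -1.1, -0.2]
width: 0.0874
gripper_force: 0.0
```

Run:
```python
from h import *
to(469.8,414.3,50,-2.7)
s=arm.grab_frame('side');t=arm.grab_frame('top')
a=cv2.resize(s[100:220,150:290],None,fx=5,fy=5,interpolation=cv2.INTER_CUBIC)
cv2.imwrite('pics/c5.png',a)
print((project('side',[[.47,.37,.047],[.47,.37,.082]])-[150,100])*5)
```

```text
t 6.95 pos [470.  414.2  56.8] rpy [ 1.7997e+02  2.0000e-02 -2.7000e+00] w 87.4 F [-0.5 -1.1 -0.2] turn z -0.0 shift [-0.002 -0.001  0.068]
[[359.60200914 436.44053417]
 [352.50742741 370.69327212]]
```

View pics/c5.png

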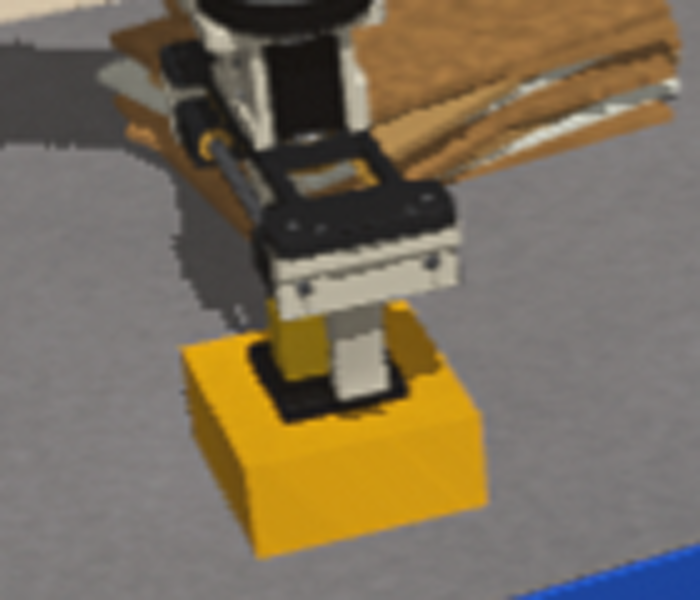

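The near finger at (360,350) now straddles the grip, and its tip at (360,395) corresponds to z≈0.069. The tips are therefore about 12 mm above the reported TCP, a 34 mm offset that I'll apply from here on. I'll go 4 mm lower and close.

Request:
arm_command(
  series=[0,0,0,0,0,0.04,1,0,0,0,0,0,0.04,0,0,0,0,0,0,0.04,0,0,0,0,0,0,0.04,0,0,0,0,0,0,0.04,0,0,0,0,0,0,0.04,0,0,0,0,0,0,0.04,0,0,0,0,0,0,0.04,0],
  force=40,
)

```text
t: 8.05
eef_pos: [0.4701, 0.4143, 0.0533]
ee_rot: [3.141, 0.0, -0.047]
force: [-0.4, -0.2, -0.1]
width: 0.0237
gripper_force: 40.0
```

Request:
arm_command(
  series=[0,0,0,0,0,0,0,0,0,0,0,0,0,0],
)

```text
t: 8.3
eef_pos: [0.4701, 0.4143, 0.0533]
ee_rot: [3.141, 0.0, -0.047]
force: [0.7, -1.1, 0.3]
width: 0.0238
gripper_force: 40.0
```

Request:
arm_command(
  series=[0,0,0,0,0,-0.1,0,0,0,0,0,0,-0.2,0,0,0,0,0,0,-0.35,0,0,0,0,0,0,-0.6,0,0,0,0,0,0,-0.8,0,0,0,0,0,0,-1.0,0,0,0,0,0,0,-1.0,0],
)

```text
t: 9.18
eef_pos: [0.471, 0.4155, 0.1559]
ee_rot: [-3.138, -0.002, -0.047]
force: [-1.0, 0.0, -2.1]
width: 0.024
gripper_force: 40.0
```

Run:
```python
from h import *
to(620.6,-338.9,153,-2.7)
t=arm.grab_frame('top');s=arm.grab_frame('side')
cv2.imwrite('pics/c6.png',np.hstack([cv2.resize(s[80:230,150:290],None,fx=2.8,fy=2.8),cv2.resize(t[210:330,90:230],None,fx=2.8,fy=3.5)]))
```

```text
t 9.18 pos [471.  415.5 155.9] rpy [-1.7979e+02 -1.4000e-01 -2.6800e+00] w 24.0 F [-1.   0.  -2.1] turn z 0.0 shift [1.848 7.466 0.029]
```

View pics/c6.png

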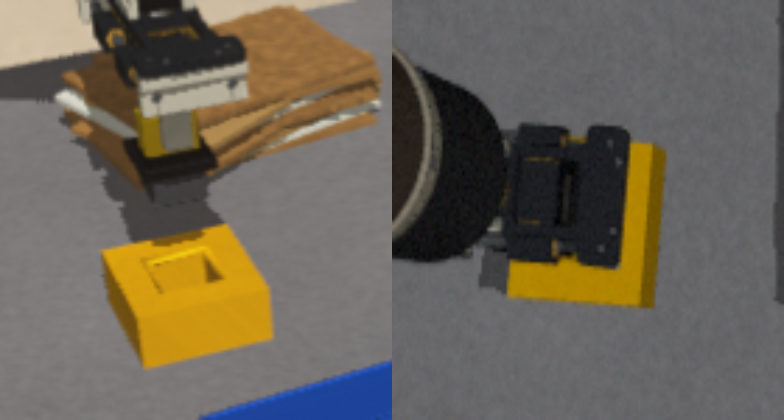

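The plug is out and held at side crop (178,150), with the empty socket at (185,270). I'm carrying it to the green mat.

Request:
arm_command(
  series=[0,0,0,0.08,0.31,0,0,0,0,0,0.15,0.62,0,0,0,0,0,0.23,0.93,0,0],
)

```text
t: 9.65
eef_pos: [0.4882, 0.3191, 0.152]
ee_rot: [3.14, 0.001, -0.047]
force: [-0.1, 0.5, -2.4]
width: 0.0236
gripper_force: 40.0
```

Request:
arm_command(
  series=[0,0,0,0.08,0.31,0,0,0,0,0,0.15,0.62,0,0,0,0,0,0.23,0.93,0,0],
)

```text
t: 10.02
eef_pos: [0.5068, 0.2251, 0.1522]
ee_rot: [3.14, 0.001, -0.047]
force: [0.8, 1.0, -2.6]
width: 0.024
gripper_force: 40.0
```

Request:
arm_command(
  series=[0,0,0,0.08,0.31,0,0,0,0,0,0.15,0.62,0,0,0,0,0,0.23,0.93,0,0],
)

```text
t: 10.4
eef_pos: [0.5254, 0.1312, 0.1522]
ee_rot: [3.141, 0.002, -0.047]
force: [0.4, 0.7, -2.2]
width: 0.0235
gripper_force: 40.0
```

Request:
arm_command(
  series=[0,0,0,0.08,0.31,0,0,0,0,0,0.15,0.62,0,0,0,0,0,0.23,0.93,0,0],
)

```text
t: 10.78
eef_pos: [0.5439, 0.0374, 0.1522]
ee_rot: [3.141, 0.002, -0.047]
force: [0.6, 0.3, -1.6]
width: 0.0241
gripper_force: 40.0
```

Run:
```python
from h import *
to(620.6,-338.9,153,-2.7)
```

```text
t 10.78 pos [543.9  37.4 152.2] rpy [ 1.7997e+02  1.0000e-01 -2.7000e+00] w 24.1 F [ 0.6  0.3 -1.6] turn z -0.0 shift [ 0.943  3.722 -0.008]
```

Request:
arm_command(
  series=[0,0,0,0.08,0.31,0,0,0,0,0,0.16,0.62,0,0,0,0,0,0.24,0.93,0,0],
)

```text
t: 11.15
eef_pos: [0.5636, -0.0565, 0.1522]
ee_rot: [3.141, 0.002, -0.047]
force: [0.7, 0.9, -2.5]
width: 0.0237
gripper_force: 40.0
```

Request:
arm_command(
  series=[0,0,0,0.08,0.31,0,0,0,0,0,0.16,0.62,0,0,0,0,0,0.24,0.93,0,0],
)

```text
t: 11.52
eef_pos: [0.5832, -0.1505, 0.152]
ee_rot: [-3.142, 0.002, -0.047]
force: [0.7, 0.5, -2.3]
width: 0.024
gripper_force: 40.0
```

Request:
arm_command(
  series=[0,0,0,0.08,0.31,0,0,0,0,0,0.16,0.62,0,0,0,0,0,0.24,0.93,0,0],
)

```text
t: 11.9
eef_pos: [0.6028, -0.2444, 0.1519]
ee_rot: [-3.141, 0.002, -0.047]
force: [-0.4, 0.2, -2.6]
width: 0.024
gripper_force: 40.0
```

Request:
arm_command(
  series=[0,0,0,0.08,0.31,0,0,0,0,0,0.16,0.62,0,0,0,0,0,0.23,0.93,0,0,0,0,0,0.23,0.93,0,0],
)

```text
t: 12.4
eef_pos: [0.6211, -0.3393, 0.151]
ee_rot: [-3.141, 0.003, -0.05]
force: [0.1, 0.5, -2.8]
width: 0.0238
gripper_force: 40.0
```

Run:
```python
from h import *
to(620.6,-338.9,34,-2.7)
```

```text
t 12.4 pos [ 621.1 -339.3  151. ] rpy [-1.7997e+02  1.6000e-01 -2.8400e+00] w 23.8 F [ 0.1  0.5 -2.8] turn z -0.002 shift [-0.005 -0.003  1.17 ]
```

Request:
arm_command(
  series=[0,0,0,0,0,0.4,0,0,0,0,0,0,0.8,0,0,0,0,0,0,1.0,0,0,0,0,0,0,1.0,0],
)

```text
t: 12.9
eef_pos: [0.6201, -0.3362, 0.0505]
ee_rot: [-3.14, 0.005, -0.047]
force: [-0.4, -0.4, -1.3]
width: 0.0236
gripper_force: 40.0
```

Request:
arm_command(
  series=[0,0,0,0,0,0.08,0,0,0,0,0,0,0.15,0,0,0,0,0,0,0.15,0,0,0,0,0,0,0.15,0],
)

```text
t: 13.4
eef_pos: [0.6222, -0.3376, 0.0388]
ee_rot: [3.141, -0.001, -0.047]
force: [-0.8, -1.2, -1.8]
width: 0.0238
gripper_force: 40.0
```

Request:
arm_command(
  series=[0,0,0,0,0,0.02,0,0,0,0,0,0,0.03,0,0,0,0,0,0,0.03,0],
)

```text
t: 13.78
eef_pos: [0.6219, -0.3375, 0.0352]
ee_rot: [-3.142, 0.0, -0.047]
force: [-0.3, -0.2, -2.4]
width: 0.0236
gripper_force: 40.0
```

Run:
```python
from h import *
to(620.6,-338.9,32.3,-2.7)
```

```text
t 13.78 pos [ 621.9 -337.5   35.2] rpy [-1.8e+02  1.0e-02 -2.7e+00] w 23.6 F [-0.3 -0.2 -2.4] turn z -0.0 shift [-0.012  0.014  0.029]
```

Request:
arm_command(
  series=[0,0,0,0,0,0.02,0,0,0,0,0,0,0.02,0],
)

```text
t: 14.02
eef_pos: [0.6218, -0.3375, 0.033]
ee_rot: [-3.141, 0.0, -0.047]
force: [-0.3, -0.7, -2.0]
width: 0.0236
gripper_force: 40.0
```

Request:
arm_command(
  series=[0,0,0,0,0,0.01,0,0,0,0,0,0,0.01,0],
)

```text
t: 14.28
eef_pos: [0.6219, -0.3375, 0.0322]
ee_rot: [-3.142, 0.0, -0.047]
force: [-0.0, 0.8, -1.5]
width: 0.0239
gripper_force: 40.0
```

Request:
arm_command(
  series=[0,0,0,0,0,0.005,0,0,0,0,0,0,0.005,1,0,0,0,0,0,0.005,1,0,0,0,0,0,0.005,1,0,0,0,0,0,0.005,1,0,0,0,0,0,0.005,1,0,0,0,0,0,0.005,1,0,0,0,0,0,0.005,1],
)

```text
t: 15.28
eef_pos: [0.6219, -0.3375, 0.0318]
ee_rot: [3.142, -0.0, -0.047]
force: [-0.3, -0.2, 0.4]
width: 0.0854
gripper_force: 0.0
```

Request:
arm_command(
  series=[0,0,0,0,0,-0.2,1,0,0,0,0,0,-0.5,1,0,0,0,0,0,-1.0,1,0,0,0,0,0,-1.0,1],
)

```text
t: 15.78
eef_pos: [0.625, -0.3389, 0.1389]
ee_rot: [3.138, -0.01, -0.046]
force: [0.9, -0.2, -0.2]
width: 0.088
gripper_force: 0.0
```

Run:
```python
from h import *
to(449,-310,150,-90)
s=arm.grab_frame('side');t=arm.grab_frame('top')
blobs('side',s,(380,340,540,460),(45,100,40),(80,255,255),.001,200,'park')
blobs('side',s,(400,330,540,460),(22,120,80),(35,255,255),.073,20,'plug')
blobs('side',s,(330,380,430,480),(8,40,60),(25,185,255),.071,20,'grip')
cv2.imwrite('pics/c7.png',np.hstack([cv2.resize(s[310:480,310:550],None,fx=2,fy=2),cv2.resize(t[170:310,400:520],None,fx=2.5,fy=2.43)]))
```

```text
t 15.78 pos [ 625.  -338.9  138.9] rpy [179.81  -0.55  -2.65] w 88.0 F [ 0.9 -0.2 -0.2] turn z 0.971 shift [-1.772 -0.207 -0.111]
park side px [468. 410.] xy [ 622.  -338.8] size [120.8 120.4] ang 83.7
plug side px [473. 384.] xy [ 611.7 -344.6] size [42.3 61.5] ang 86.8
plug side px [480. 338.] xy [ 679.3 -279.5] size [43.6 66.7] ang 63.3
grip side px [349. 446.] xy [ 390.5 -347.9] size [114.5   2.2] ang 87.5
grip side px [385. 427.] xy [ 438.4 -348.8] size [143.2  78.5] ang 89.8
```

View pics/c7.png

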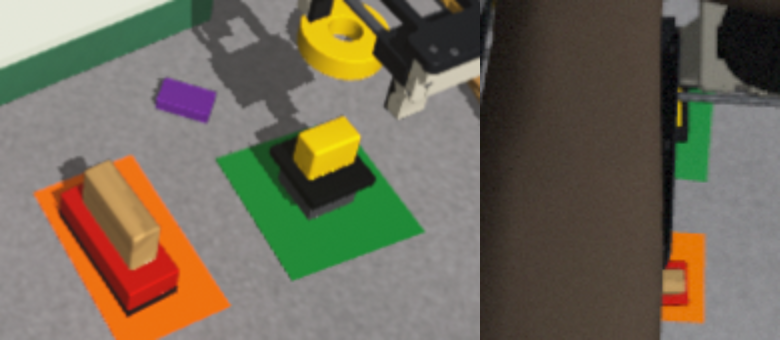

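The plug stands upright at (318,165) on the green mat, and the scraper stands on the orange mat at (120,235). Next is the scraper.

Request:
arm_command(
  series=[0,0,0.12,-0.3,0,0,1,0,0,0.24,-0.6,0,0,1,0,0,0.36,-0.9,0,0,1,0,0,0.48,-1,0,0,1,0,0,0.6,-1,0,0,1,0,0,0.72,-1,0,0,1,0,0,0.84,-1,0,0,1,0,0,0.952,-1,0,0,1],
)

```text
t: 16.88
eef_pos: [0.5213, -0.3326, 0.131]
ee_rot: [3.14, 0.001, -1.549]
force: [-1.1, -0.8, 0.3]
width: 0.0878
gripper_force: 0.0
```

Run:
```python
from h import *
to(449,-310,132,-88.4)
```

```text
t 16.88 pos [ 521.3 -332.6  131. ] rpy [ 1.799e+02  4.000e-02 -8.873e+01] w 87.8 F [-1.1 -0.8  0.3] turn z -0.004 shift [-0.241  0.718 -0.01 ]
```

Request:
arm_command(
  series=[0,0,-0.004,-0.12,0.36,0,1,0,0,-0.004,-0.24,0.72,0,1,0,0,-0.004,-0.24,0.72,0,1,0,0,-0.004,-0.24,0.72,0,1],
)

```text
t: 17.38
eef_pos: [0.4497, -0.311, 0.1319]
ee_rot: [-3.141, -0.0, -1.536]
force: [0.2, -0.2, -0.0]
width: 0.0874
gripper_force: 0.0
```

Run:
```python
from h import *
to(449,-310,26,-88.4)
t=arm.grab_frame('top');s=arm.grab_frame('side')
blobs('side',s,(325,380,430,480),(0,190,40),(6,255,255),.031,40,'red')
blobs('side',s,(325,380,430,480),(8,40,60),(25,185,255),.071,20,'grip')
blobs('top',t,(290,195,400,310),(45,100,40),(80,255,255),.072,20,'green')
blobs('top',t,(295,208,385,295),(0,0,0),(180,255,60),.072,20,'black')
blobs('top',t,(295,208,385,295),(2,70,60),(20,255,255),.072,20,'brown')
```

```text
t 17.38 pos [ 449.7 -311.   131.9] rpy [-1.7999e+02 -1.0000e-02 -8.8010e+01] w 87.4 F [ 0.2 -0.2 -0. ] turn z 0.004 shift [-0.01   0.007  1.059]
red side px [368. 435.] xy [ 445.5 -316.9] size [ 50.7 109.5] ang 1.3
grip side px [374. 431.] xy [ 432.2 -347.7] size [143.   85.6] ang 87.4
green top px [313. 278.] xy [460.1  45.4] size [27.5 45.4] ang 52.2
green top px [343. 195.] xy [657.6 -23.1] size [ 4.3 94.3] ang 0.9
black top px [357. 249.] xy [525.7 -57.2] size [28.6 46.1] ang 45.8
black top px [382. 236.] xy [ 563.7 -110.7] size [ 20. 108.] ang 89.8
brown top px [348. 277.] xy [462.7 -34.7] size [46.  28.8] ang 30.2
brown top px [312. 221.] xy [597.2  50.3] size [31.5 46.3] ang 30.8
brown top px [351. 220.] xy [598.7 -40.6] size [29.5 47.6] ang 12.9
```

Request:
arm_command(
  series=[0,0,0,-0.01,0,0.4,1,0,0,0,-0.01,0,0.8,1,0,0,0,-0.01,0,0.95,1,0,0,0,-0.01,0,0.95,1],
)

```text
t: 17.98
eef_pos: [0.4492, -0.3099, 0.036]
ee_rot: [3.139, 0.0, -1.536]
force: [0.6, 0.2, 0.5]
width: 0.0881
gripper_force: 0.0
```

Request:
arm_command(
  series=[0,0,0,0,0,0.05,1,0,0,0,0,0,0.1,1,0,0,0,0,0,0.1,0,0,0,0,0,0,0.1,0,0,0,0,0,0,0.1,0,0,0,0,0,0,0.1,0,0,0,0,0,0,0.1,0,0,0,0,0,0,0.1,0],
)

```text
t: 18.98
eef_pos: [0.4493, -0.3099, 0.0268]
ee_rot: [3.142, 0.0, -1.536]
force: [0.4, 0.6, 0.7]
width: 0.0332
gripper_force: 0.0
```

Request:
arm_command(
  series=[0,0,0,0,0,0,0,0,0,0,0,0,0,0,0,0,0,0,0,0,0],
  force=55,
)

```text
t: 19.35
eef_pos: [0.449, -0.3098, 0.0266]
ee_rot: [3.141, 0.0, -1.536]
force: [-2.1, -0.1, 0.2]
width: 0.0236
gripper_force: 54.9
```

Run:
```python
from h import *
to(449,-310,26,-88.4)
```

```text
t 19.35 pos [ 449.  -309.8   26.6] rpy [ 1.7996e+02  1.0000e-02 -8.8020e+01] w 23.6 F [-2.1 -0.1  0.2] turn z 0.004 shift [0.002 0.    0.006]
```

The scraper is gripped with its sole 25.6 mm below the TCP. I'll lift it, then turn it toward the −y end of the bed.

Request:
arm_command(
  series=[0,0,0,0,0,-0.1,0,0,0,0,0,0,-0.4,0,0,0,0,0,0,-0.7,0,0,0,0,0,0,-1.0,0,0,0,0,0,0,-1.0,0],
)

```text
t: 19.98
eef_pos: [0.4511, -0.3104, 0.1296]
ee_rot: [-3.136, -0.002, -1.536]
force: [0.2, 1.1, -4.4]
width: 0.0236
gripper_force: 54.9
```

Request:
arm_command(
  series=[0,0,-0.11,0,0,0,0,0,0,-0.23,-0.2,-0.05,0,0,0,0,-0.34,-0.4,-0.1,0,0,0,0,-0.46,-0.6,-0.15,0,0,0,0,-0.57,-0.8,-0.2,0,0,0,0,-0.69,-0.9,-0.2,0,0,0,0,-0.8,-0.9,-0.2,0,0,0,0,-0.91,-0.9,-0.2,0,0],
)

```text
t: 20.98
eef_pos: [0.4655, -0.2187, 0.1256]
ee_rot: [-3.141, 0.002, -0.101]
force: [-0.2, 0.0, -4.2]
width: 0.0241
gripper_force: 54.9
```

```bash
cat >> h.py <<'E'
def bed(u,v,z,yaw=.9):
    print('bed',u,v,end=' '); to(527.5+u-.0157*v,-28.5+v+.0157*u,z,yaw)
E
python3 - <<'E'
from h import *
bed(-54,-100,127)
E
```

```text
bed -54 -100 t 20.98 pos [ 465.5 -218.7  125.6] rpy [-1.7998e+02  9.0000e-02 -5.7800e+00] w 24.1 F [-0.2  0.  -4.2] turn z -0.074 shift [ 0.005 -0.899 -0.014]
```

Request:
arm_command(
  series=[0,0,-0.04,0,-0.3,0,0,0,0,-0.074,0,-0.6,0,0,0,0,-0.074,0,-0.9,0,0,0,0,-0.074,0,-0.9,0,0,0,0,-0.074,0,-0.9,0,0],
)

```text
t: 21.6
eef_pos: [0.4753, -0.1297, 0.1261]
ee_rot: [-3.142, 0.001, 0.01]
force: [0.3, -0.2, -3.6]
width: 0.0237
gripper_force: 54.9
```

Run:
```python
from h import *
bed(-54,-100,87)
s=arm.grab_frame('side');t=arm.grab_frame('top')
cv2.imwrite('pics/c8.png',np.hstack([cv2.resize(s[190:370,210:430],None,fx=1.9,fy=1.9),cv2.resize(t[190:315,240:410],None,fx=2.2,fy=2.736)]))
```

```text
bed -54 -100 t 21.6 pos [ 475.3 -129.7  126.1] rpy [-1.8e+02  7.0e-02  5.7e-01] w 23.7 F [ 0.3 -0.2 -3.6] turn z -0.004 shift [-0.003 -0.003  0.391]
```

View pics/c8.png

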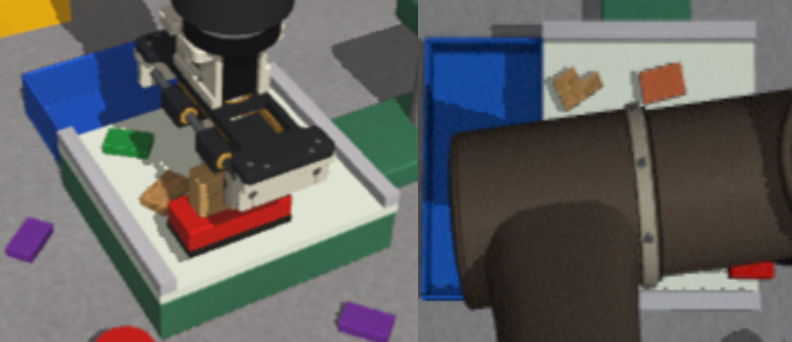

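The scraper at (230,220) is held level above the −y end, and the cork and green offcuts are ahead of it. I'm lowering it to the bed.

Request:
arm_command(
  series=[0,0,-0.004,0,0,0.15,0,0,0,-0.004,0,0,0.3,0,0,0,-0.004,0,0,0.36,0,0,0,-0.004,0,0,0.36,0],
)

```text
t: 22.2
eef_pos: [0.4753, -0.1299, 0.0899]
ee_rot: [3.141, 0.002, 0.016]
force: [-0.5, 0.0, -2.8]
width: 0.0239
gripper_force: 54.9
```

Request:
arm_command(
  series=[0,0,0,0,0,0.02,0,0,0,0,0,0,0.03,0,0,0,0,0,0,0.03,0],
)

```text
t: 22.58
eef_pos: [0.4759, -0.1297, 0.0879]
ee_rot: [-3.142, -0.0, 0.016]
force: [-0.3, -0.4, -3.6]
width: 0.0238
gripper_force: 54.9
```

Run:
```python
from h import *
bed(-54,-100,86.5)
```

```text
bed -54 -100 t 22.57 pos [ 475.9 -129.7   87.9] rpy [-1.8e+02 -2.0e-02  9.0e-01] w 23.8 F [-0.3 -0.4 -3.6] turn z 0.0 shift [-0.008 -0.004  0.014]
```

Request:
arm_command(
  series=[0,0,0,0,-0.05,0.012,0,0,0,0,0,-0.15,0.012,0,0,0,0,0,-0.25,0.012,0,0,0,0,0,-0.35,0.012,0,0,0,0,0,-0.45,0.012,0,0,0,0,0,-0.55,0.012,0,0,0,0,0,-0.65,0.012,0,0,0,0,0,-0.75,0.012,0],
)

```text
t: 23.58
eef_pos: [0.4746, -0.0541, 0.0866]
ee_rot: [3.142, -0.0, 0.016]
force: [-0.5, -0.1, -3.5]
width: 0.0235
gripper_force: 54.9
```

Request:
arm_command(
  series=[0,0,0,0,-0.1,0,0,0,0,0,0,-0.2,0,0,0,0,0,0,-0.3,0,0,0,0,0,0,-0.4,0,0,0,0,0,0,-0.5,0,0,0,0,0,0,-0.6,0,0,0,0,0,0,-0.7,0,0],
)

```text
t: 24.45
eef_pos: [0.4736, 0.0159, 0.0866]
ee_rot: [3.142, -0.0, 0.016]
force: [0.2, -0.7, -2.0]
width: 0.0235
gripper_force: 54.9
```

Run:
```python
from h import *
bed(-54,107,86.5)
```

```text
bed -54 107 t 24.45 pos [473.6  15.9  86.6] rpy [180.    -0.     0.91] w 23.5 F [ 0.2 -0.7 -2. ] turn z 0.0 shift [-0.008 -0.618  0.001]
```

Request:
arm_command(
  series=[0,0,0,0,-0.1,0,0,0,0,0,0,-0.2,0,0,0,0,0,0,-0.3,0,0,0,0,0,0,-0.4,0,0,0,0,0,0,-0.5,0,0,0,0,0,0,-0.62,0,0,0,0,0,0,-0.62,0,0],
)

```text
t: 25.32
eef_pos: [0.4726, 0.0783, 0.0864]
ee_rot: [-3.141, -0.0, 0.017]
force: [-0.1, 0.8, -1.5]
width: 0.0238
gripper_force: 54.9
```

Request:
arm_command(
  series=[0,0,0,0,0,-0.2,0,0,0,0,0,0,-0.4,0,0,0,0,0,0,-0.4,0],
)

```text
t: 25.7
eef_pos: [0.4734, 0.0778, 0.1276]
ee_rot: [-3.14, -0.003, 0.016]
force: [-0.3, 0.3, -4.3]
width: 0.0237
gripper_force: 54.9
```

Run:
```python
from h import *
bed(54,-100,126)
s=arm.grab_frame('side');t=arm.grab_frame('top')
cv2.imwrite('pics/c9.png',np.hstack([cv2.resize(s[190:370,210:430],None,fx=1.9,fy=1.9),cv2.resize(t[190:315,240:410],None,fx=2.2,fy=2.736)]))
```

```text
bed 54 -100 t 25.7 pos [473.4  77.8 127.6] rpy [-1.7991e+02 -1.4000e-01  9.1000e-01] w 23.7 F [-0.3  0.3 -4.3] turn z 0.0 shift [1.064 2.071 0.016]
```

View pics/c9.png

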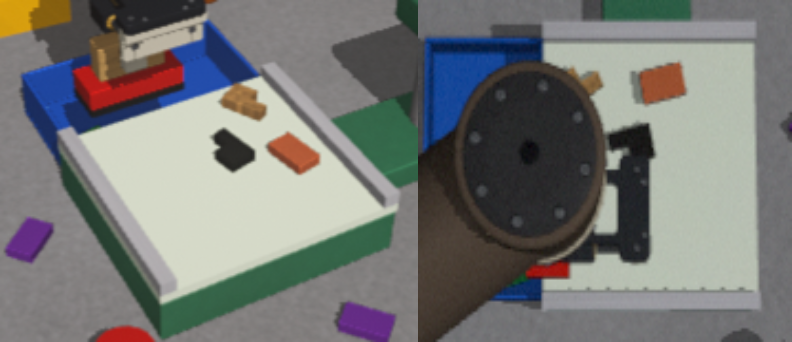

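The left lane is clear: cork and green have gone into the tray at (130,80). Black (235,150), red-brown (293,153) and the cork L (243,100) remain in the right half. I'm heading back for the right lane.

Request:
arm_command(
  series=[0,0,0,0.3,0.35,0,0,0,0,0,0.6,0.7,0,0,0,0,0,0.9,1.0,0,0],
)

```text
t: 26.18
eef_pos: [0.5642, -0.0226, 0.1251]
ee_rot: [3.141, 0.002, 0.016]
force: [0.7, 1.0, -3.6]
width: 0.0237
gripper_force: 54.9
```

Request:
arm_command(
  series=[0,0,0,0.12,0.35,0,0,0,0,0,0.12,0.7,0,0,0,0,0,0.12,1.0,0,0,0,0,0,0.12,1.0,0,0],
)

```text
t: 26.68
eef_pos: [0.5766, -0.1229, 0.1247]
ee_rot: [3.141, 0.003, 0.013]
force: [0.1, 0.5, -3.8]
width: 0.0234
gripper_force: 54.9
```

Run:
```python
from h import *
bed(50,-100,86.6)
t=arm.grab_frame('top')
s=arm.grab_frame('side')
blobs('side',s,(240,200,420,350),(0,0,0),(180,255,50),.072,40,'black')
blobs('side',s,(240,200,420,350),(2,100,90),(20,255,255),.072,40,'brown')
```

```text
bed 50 -100 t 26.68 pos [ 576.6 -122.9  124.7] rpy [1.7999e+02 1.7000e-01 7.4000e-01] w 23.4 F [ 0.1  0.5 -3.8] turn z -0.002 shift [0.024 0.048 0.381]
black side px [379. 293.] xy [ 594.9 -111. ] size [ 43.9 111.8] ang 68.1
black side px [332. 269.] xy [542.5 -12.2] size [35.5 51.1] ang 14.7
black side px [360. 226.] xy [656.4  79.9] size [38.  64.3] ang 2.4
black side px [383. 229.] xy [710.4  54.6] size [230.9 129.4] ang 81.2
brown side px [373. 278.] xy [613.8 -61.6] size [120.1  97.5] ang 0.6
brown side px [339. 243.] xy [594.6  47.7] size [41.4 46.3] ang 31.5
brown side px [407. 232.] xy [733.4  16.3] size [39.6 10.2] ang 88.6
```

Request:
arm_command(
  series=[0,0,0,0,0.03,0.15,0,0,0,0,0,0.03,0.3,0,0,0,0,0,0.03,0.36,0,0,0,0,0,0.03,0.36,0],
)

```text
t: 27.28
eef_pos: [0.5773, -0.1239, 0.0897]
ee_rot: [3.141, 0.002, 0.016]
force: [0.2, -0.4, -3.7]
width: 0.0237
gripper_force: 54.9
```

Request:
arm_command(
  series=[0,0,0,0,0,0.01,0,0,0,0,0,0.02,0.01,0],
)

```text
t: 27.52
eef_pos: [0.5781, -0.1261, 0.09]
ee_rot: [-3.142, -0.001, 0.016]
force: [1.0, -0.3, -2.9]
width: 0.0238
gripper_force: 54.9
```

Run:
```python
from h import *
bed(48,107,86.6)
```

```text
bed 48 107 t 27.52 pos [ 578.1 -126.1   90. ] rpy [-1.8e+02 -4.0e-02  9.1e-01] w 23.8 F [ 1.  -0.3 -2.9] turn z 0.0 shift [-0.01  -2.054  0.034]
```

Request:
arm_command(
  series=[0,0,0,-0.01,-0.05,0.034,0,0,0,0,-0.01,-0.15,0.034,0,0,0,0,-0.01,-0.25,0.034,0,0,0,0,-0.01,-0.35,0.034,0,0,0,0,-0.01,-0.45,0.034,0,0,0,0,-0.01,-0.55,0.034,0,0,0,0,-0.01,-0.65,0.034,0,0,0,0,-0.01,-0.75,0.034,0],
)

```text
t: 28.52
eef_pos: [0.5759, -0.0508, 0.0866]
ee_rot: [3.141, -0.001, 0.016]
force: [-0.9, -5.4, 5.0]
width: 0.0233
gripper_force: 54.9
```

Request:
arm_command(
  series=[0,0,0,0,-0.1,0,0,0,0,0,0,-0.2,0,0,0,0,0,0,-0.3,0,0,0,0,0,0,-0.4,0,0,0,0,0,0,-0.5,0,0,0,0,0,0,-0.6,0,0,0,0,0,0,-0.7,0,0],
)

```text
t: 29.4
eef_pos: [0.5746, 0.019, 0.0866]
ee_rot: [3.141, -0.0, 0.016]
force: [-0.3, -5.8, 4.6]
width: 0.0237
gripper_force: 54.9
```

Request:
arm_command(
  series=[0,0,0,0,-0.1,0,0,0,0,0,0,-0.2,0,0,0,0,0,0,-0.3,0,0,0,0,0,0,-0.4,0,0,0,0,0,0,-0.5,0,0,0,0,0,0,-0.6,0,0,0,0,0,0,-0.6,0,0],
)

```text
t: 30.28
eef_pos: [0.5735, 0.08, 0.0865]
ee_rot: [-3.141, -0.0, 0.016]
force: [-1.5, -0.6, 5.2]
width: 0.0238
gripper_force: 54.9
```

Request:
arm_command(
  series=[0,0,0,0,0,-0.2,0,0,0,0,0,0,-0.4,0,0,0,0,0,0,-0.4,0],
)

```text
t: 30.65
eef_pos: [0.5737, 0.0801, 0.1265]
ee_rot: [-3.14, -0.001, 0.016]
force: [0.2, 0.4, -3.9]
width: 0.0239
gripper_force: 54.9
```

Run:
```python
from h import *
bed(0,-100,126)
s=arm.grab_frame('side');t=arm.grab_frame('top')
cv2.imwrite('pics/c10.png',np.hstack([cv2.resize(s[190:370,210:430],None,fx=1.9,fy=1.9),cv2.resize(t[190:315,240:410],None,fx=2.2,fy=2.736)]))
```

```text
bed 0 -100 t 30.65 pos [573.7  80.1 126.5] rpy [-1.799e+02 -7.000e-02  9.100e-01] w 23.9 F [ 0.2  0.4 -3.9] turn z 0.0 shift [-0.479  2.078  0.005]
```

View pics/c10.png

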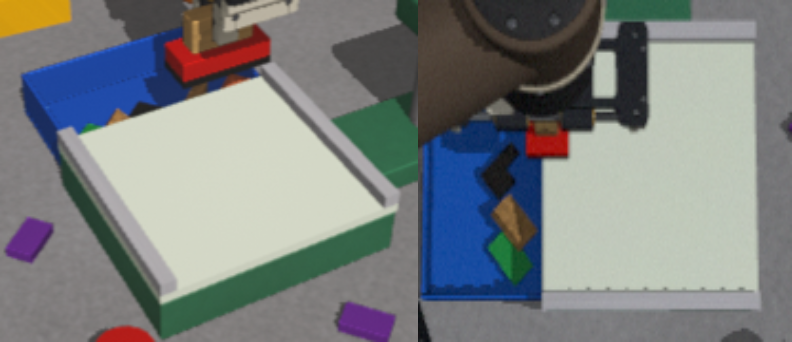

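The bed is empty and the offcuts are in the tray: green (510,258), cork (515,220) and black (500,172) in the top crop, red-brown (235,80) and cork L (195,90) in the side crop. I'm taking the scraper back to the orange mat.

Request:
arm_command(
  series=[0,0,0,-0.1,0.33,-0.1,0,0,0,0,-0.2,0.66,-0.1,0,0,0,0,-0.3,0.98,-0.1,0],
)

```text
t: 31.12
eef_pos: [0.5438, -0.0203, 0.1346]
ee_rot: [-3.141, 0.002, 0.016]
force: [1.1, -1.1, -2.9]
width: 0.0239
gripper_force: 54.9
```

Request:
arm_command(
  series=[0,0,0,-0.1,0.33,0,0,0,0,0,-0.2,0.66,0,0,0,0,0,-0.3,0.98,0,0],
)

```text
t: 31.5
eef_pos: [0.5153, -0.1188, 0.1346]
ee_rot: [-3.141, 0.002, 0.015]
force: [1.0, -0.2, -4.4]
width: 0.0235
gripper_force: 54.9
```

Request:
arm_command(
  series=[0,0,0.11,-0.1,0.2,0,0,0,0,0.22,-0.2,0.4,0,0,0,0,0.33,-0.3,0.6,0,0,0,0,0.44,-0.3,0.8,0,0,0,0,0.55,-0.3,0.98,0,0,0,0,0.66,-0.3,0.98,0,0,0,0,0.77,-0.3,0.98,0,0,0,0,0.88,-0.3,0.98,0,0],
)

```text
t: 32.5
eef_pos: [0.4872, -0.2161, 0.1345]
ee_rot: [3.139, 0.001, -1.373]
force: [-0.5, 0.7, -3.3]
width: 0.0234
gripper_force: 54.9
```

Run:
```python
from h import *
to(459.8,-311.6,136,-92.4)
t=arm.grab_frame('top')
b=(240,200,300,305)
print('tray floor z guess .03')
blobs('top',t,b,(45,90,30),(80,255,255),.03,10,'green')
blobs('top',t,b,(0,0,0),(180,255,38),.03,25,'black')
blobs('top',t,b,(2,70,50),(20,255,255),.03,10,'brown')
cv2.imwrite('pics/tray.png',t)
```

```text
t 32.5 pos [ 487.2 -216.1  134.5] rpy [ 1.7987e+02  8.0000e-02 -7.8660e+01] w 23.4 F [-0.5  0.7 -3.3] turn z 0.153 shift [ 0.882  0.456 -0.015]
tray floor z guess .03
green top px [281. 284.] xy [448.6 122.3] size [44.8 27. ] ang 43.6
black top px [278. 252.] xy [524.  129.8] size [29.1 43.8] ang 43.6
brown top px [283. 271.] xy [478.7 118.9] size [45.4 26.8] ang 44.5
brown top px [283. 222.] xy [604.2 120.7] size [44.8 74.4] ang 45.1
```

All five are in the tray. I'm finishing the approach over the mat.

Request:
arm_command(
  series=[0,0,0.08,0.3,0.15,0,0,0,0,0.153,0.6,0.3,0,0,0,0,0.153,0.88,0.455,0,0,0,0,0.153,0.88,0.455,0,0,0,0,0.153,0.88,0.455,0,0],
)

```text
t: 33.17
eef_pos: [0.461, -0.3116, 0.1352]
ee_rot: [3.14, 0.001, -1.606]
force: [-0.5, 0.0, -3.8]
width: 0.0243
gripper_force: 54.9
```

Request:
arm_command(
  series=[0,0,0,0,0,0.4,0,0,0,0,0,0,0.8,0,0,0,0,0,0,0.95,0,0,0,0,0,0,0.95,0,0,0,0,0,0,0.95,0],
)

```text
t: 33.8
eef_pos: [0.4628, -0.3122, 0.0426]
ee_rot: [-3.139, -0.001, -1.606]
force: [0.2, -0.3, -3.2]
width: 0.023
gripper_force: 54.9
```

Run:
```python
from h import *
to(459.8,-311.6,27,-92.4)
```

```text
t 33.8 pos [ 462.8 -312.2   42.6] rpy [-1.7988e+02 -5.0000e-02 -9.2010e+01] w 23.0 F [ 0.2 -0.3 -3.2] turn z 0.004 shift [-0.005  0.031  0.156]
```

Request:
arm_command(
  series=[0,0,0,0,0.02,0.06,0,0,0,0,0,0.02,0.11,0,0,0,0,0,0.02,0.11,0,0,0,0,0,0.02,0.11,0],
)

```text
t: 34.3
eef_pos: [0.4596, -0.312, 0.0303]
ee_rot: [-3.141, -0.0, -1.607]
force: [-0.9, -0.0, -3.9]
width: 0.0237
gripper_force: 54.9
```

Request:
arm_command(
  series=[0,0,0,0,0,0.012,0,0,0,0,0,0,0.012,0],
)

```text
t: 34.55
eef_pos: [0.4595, -0.3119, 0.0289]
ee_rot: [3.142, 0.0, -1.607]
force: [0.2, -0.5, -3.9]
width: 0.0238
gripper_force: 54.9
```

Request:
arm_command(
  series=[0,0,0,0,0,0.01,0,0,0,0,0,0,0.01,0],
)

```text
t: 34.8
eef_pos: [0.4594, -0.3119, 0.0279]
ee_rot: [3.141, 0.0, -1.607]
force: [-0.3, 0.2, -4.3]
width: 0.0238
gripper_force: 54.9
```

Request:
arm_command(
  series=[0,0,0,0,0,0.008,0,0,0,0,0,0,0.008,0],
)

```text
t: 35.05
eef_pos: [0.4594, -0.3118, 0.0271]
ee_rot: [3.141, 0.0, -1.607]
force: [-0.2, 0.7, -4.0]
width: 0.0236
gripper_force: 54.9
```

Request:
arm_command(
  series=[0,0,0,0,0,0.006,0,0,0,0,0,0,0.006,0],
)

```text
t: 35.3
eef_pos: [0.4595, -0.3119, 0.0266]
ee_rot: [-3.142, -0.0, -1.607]
force: [-0.8, 0.3, -1.9]
width: 0.0235
gripper_force: 54.9
```

The scraper is in contact at the same height it was taken from. Releasing and rising.

Request:
arm_command(
  series=[0,0,0,0,0,0.004,0,0,0,0,0,0,0.004,1,0,0,0,0,0,0.004,1,0,0,0,0,0,0.004,1,0,0,0,0,0,0.004,1,0,0,0,0,0,0.004,1,0,0,0,0,0,0.004,1,0,0,0,0,0,0.004,1],
)

```text
t: 36.3
eef_pos: [0.4595, -0.3119, 0.0262]
ee_rot: [-3.142, -0.0, -1.607]
force: [-0.1, -0.8, -0.2]
width: 0.0861
gripper_force: 0.0
```

Request:
arm_command(
  series=[0,0,0,0,0,-0.2,1,0,0,0,0,0,-0.5,1,0,0,0,0,0,-1.0,1,0,0,0,0,0,-1.0,1],
)

```text
t: 36.8
eef_pos: [0.4621, -0.3129, 0.1303]
ee_rot: [-3.134, -0.003, -1.606]
force: [-0.0, -0.2, -0.7]
width: 0.0876
gripper_force: 0.0
```

Run:
```python
from h import *
to(621.9,-337.5,127,-2.7)
s=arm.grab_frame('side')
blobs('side',s,(325,380,430,480),(0,190,40),(6,255,255),.031,40,'red')
t=arm.grab_frame('top')
blobs('top',t,(440,190,500,240),(0,0,0),(180,255,45),.039,40,'flange')
blobs('side',s,(430,370,500,430),(0,0,0),(180,255,45),.039,40,'flange')
cv2.imwrite('pics/tmp_side.png',s)
```

```text
t 36.8 pos [ 462.1 -312.9  130.3] rpy [-1.7958e+02 -1.4000e-01 -9.2030e+01] w 87.6 F [-0.  -0.2 -0.7] turn z -0.993 shift [ 0.189 -1.606  0.033]
red side px [374. 433.] xy [ 456.2 -318.9] size [110.2  50.2] ang 87.8
flange side px [468. 398.] xy [ 614.9 -337.6] size [63.8 69.9] ang 90.0
```

Request:
arm_command(
  series=[0,0,-0.11,0,-0.2,0,1,0,0,-0.22,0,-0.4,0,1,0,0,-0.33,0,-0.6,0,1,0,0,-0.44,0.1,-0.8,0,1,0,0,-0.55,0.1,-0.9,0,1,0,0,-0.66,0.1,-1,0,1,0,0,-0.77,0.19,-1,0,1,0,0,-0.88,0.19,-1,0,1],
)

```text
t: 37.9
eef_pos: [0.5579, -0.3345, 0.1241]
ee_rot: [-3.141, 0.003, -0.219]
force: [0.0, 0.2, 0.7]
width: 0.0874
gripper_force: 0.0
```

Run:
```python
from h import *
to(621.9,-337.5,127,-2.7)
```

```text
t 37.9 pos [ 557.9 -334.5  124.1] rpy [-1.7998e+02  1.7000e-01 -1.2570e+01] w 87.4 F [0.  0.2 0.7] turn z -0.11 shift [ 0.631 -0.11  -0.029]
```

Request:
arm_command(
  series=[0,0,-0.055,0.3,-0.05,0,1,0,0,-0.11,0.63,-0.11,0,1,0,0,-0.11,0.63,-0.11,0,1,0,0,-0.11,0.63,-0.11,0,1,0,0,-0.11,0.63,-0.11,0,1],
)

```text
t: 38.52
eef_pos: [0.6217, -0.3377, 0.1257]
ee_rot: [-3.141, 0.001, -0.053]
force: [0.1, -0.5, 0.8]
width: 0.0879
gripper_force: 0.0
```

Run:
```python
from h import *
to(621.9,-337.5,32.5,-2.7)
t=arm.grab_frame('top')
blobs('top',t,(425,255,510,310),(0,190,60),(6,255,255),.031,40,'scrapred')
blobs('top',t,(425,255,510,310),(8,200,120),(17,255,255),.001,100,'mat')
# socket mouth, chamfer edges, seen from both cameras
s=arm.grab_frame('side')
blobs('side',s,(180,150,255,215),(15,120,60),(35,255,255),.05,100,'box')
blobs('top',t,(125,240,195,305),(15,120,60),(35,255,255),.05,100,'box')
a=cv2.resize(t[240:310,120:200],None,fx=5,fy=5,interpolation=cv2.INTER_CUBIC);b=cv2.resize(s[150:220,180:255],None,fx=5,fy=5,interpolation=cv2.INTER_CUBIC)
cv2.imwrite('pics/c11.png',np.hstack([a,b]))
P=[[469.8,414.3,50]]
R=np.radians(-2.7);c=np.array([[np.cos(R),-np.sin(R)],[np.sin(R),np.cos(R)]])
Q=np.array([[24,24],[24,-24],[-24,-24],[-24,24]])@c.T+[470.1,414.3];Q=np.c_[Q,[50]*4]/1000
print(((project('top',Q)-[120,240])*5).round(0).tolist(),((project('side',Q)-[180,150])*5).round(0).tolist())
```

```text
t 38.52 pos [ 621.7 -337.7  125.7] rpy [-1.7999e+02  5.0000e-02 -3.0100e+00] w 87.9 F [ 0.1 -0.5  0.8] turn z -0.003 shift [ 0.002 -0.002  0.932]
scrapred top px [479. 288.] xy [ 449.4 -348.3] size [26.1 26.4] ang 88.2
mat top px [482. 284.] xy [ 457.7 -364.6] size [41.2 88.1] ang 87.9
box side px [216. 185.] xy [463.1 383.9] size [182.3 125.4] ang 86.6
box top px [159. 273.] xy [469.3 409.7] size [123.5 111.2] ang 87.1
[[141.0, 107.0], [243.0, 113.0], [232.0, 214.0], [130.0, 208.0]] [[210.0, 97.0], [242.0, 148.0], [140.0, 171.0], [110.0, 119.0]]
```

View pics/c11.png

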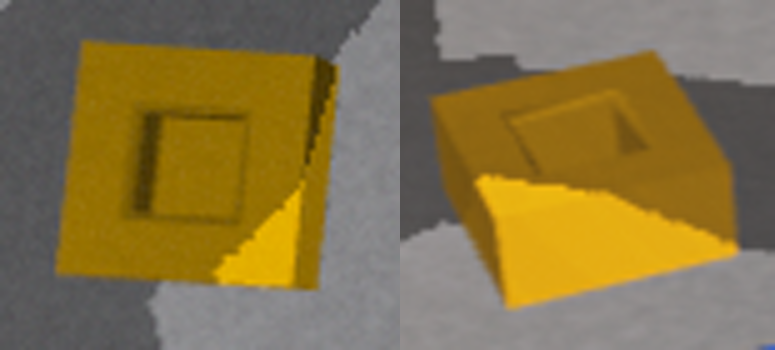

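The socket mouth is centred at (187,163) in the top crop, against a predicted (187,161), so replaying the recorded home pose should fit. Now I'll regrasp the plug.

Request:
arm_command(
  series=[0,0,-0.003,0,0,0.4,1,0,0,-0.003,0,0,0.75,1,0,0,-0.003,0,0,0.9,1,0,0,-0.003,0,0,0.9,1],
)

```text
t: 39.12
eef_pos: [0.6221, -0.3378, 0.0357]
ee_rot: [-3.141, 0.002, -0.047]
force: [-0.2, -0.9, -0.2]
width: 0.0875
gripper_force: 0.0
```

Run:
```python
from h import *
to(621.9,-337.5,32.2,-2.7)
```

```text
t 39.12 pos [ 622.1 -337.8   35.7] rpy [-1.7999e+02  9.0000e-02 -2.7000e+00] w 87.5 F [-0.2 -0.9 -0.2] turn z -0.0 shift [-0.002 -0.003  0.035]
```

Request:
arm_command(
  series=[0,0,0,-0.002,-0.003,0.03,1,0,0,0,-0.002,-0.003,0.03,0,0,0,0,-0.002,-0.003,0.03,0,0,0,0,-0.002,-0.003,0.03,0,0,0,0,-0.002,-0.003,0.03,0,0,0,0,-0.002,-0.003,0.03,0,0,0,0,-0.002,-0.003,0.03,0,0,0,0,-0.002,-0.003,0.03,0],
  force=40,
)

```text
t: 40.12
eef_pos: [0.6224, -0.3375, 0.0331]
ee_rot: [3.142, 0.0, -0.047]
force: [0.9, 0.4, -0.9]
width: 0.0237
gripper_force: 40.1
```

Request:
arm_command(
  series=[0,0,0,0,0,0,0,0,0,0,0,0,0,0],
)

```text
t: 40.38
eef_pos: [0.6224, -0.3375, 0.0331]
ee_rot: [-3.142, 0.0, -0.047]
force: [0.2, 0.4, -0.4]
width: 0.0235
gripper_force: 40.0
```

Run:
```python
from h import *
to(621.9,-337.5,32.2,-2.7)
```

```text
t 40.38 pos [ 622.4 -337.5   33.1] rpy [-180.     0.    -2.7] w 23.5 F [ 0.2  0.4 -0.4] turn z 0.0 shift [-0.005  0.     0.009]
```

Request:
arm_command(
  series=[0,0,0,0,0,-0.15,0,0,0,0,0,0,-0.4,0,0,0,0,0,0,-0.7,0,0,0,0,0,0,-1.0,0,0,0,0,0,0,-1.0,0],
)

```text
t: 41.0
eef_pos: [0.6242, -0.3381, 0.1373]
ee_rot: [3.14, -0.006, -0.047]
force: [0.5, 0.2, -2.7]
width: 0.0242
gripper_force: 40.0
```

Request:
arm_command(
  series=[0,0,0,-0.08,-0.31,-0.05,0,0,0,0,-0.15,-0.62,-0.1,0,0,0,0,-0.23,-0.93,-0.1,0],
)

```text
t: 41.38
eef_pos: [0.6033, -0.2426, 0.143]
ee_rot: [-3.141, 0.0, -0.048]
force: [0.1, -0.0, -3.0]
width: 0.0237
gripper_force: 40.0
```

Request:
arm_command(
  series=[0,0,0,-0.08,-0.31,-0.05,0,0,0,0,-0.15,-0.62,-0.1,0,0,0,0,-0.23,-0.93,-0.1,0],
)

```text
t: 41.75
eef_pos: [0.5847, -0.1484, 0.1531]
ee_rot: [-3.141, 0.0, -0.047]
force: [0.7, -0.2, -2.4]
width: 0.0235
gripper_force: 40.0
```

Request:
arm_command(
  series=[0,0,0,-0.08,-0.31,0,0,0,0,0,-0.15,-0.62,0,0,0,0,0,-0.23,-0.93,0,0],
)

```text
t: 42.12
eef_pos: [0.5658, -0.0545, 0.1527]
ee_rot: [-3.142, 0.001, -0.047]
force: [1.5, -0.3, -1.5]
width: 0.0236
gripper_force: 40.0
```

Request:
arm_command(
  series=[0,0,0,-0.08,-0.31,0,0,0,0,0,-0.15,-0.62,0,0,0,0,0,-0.23,-0.93,0,0],
)

```text
t: 42.5
eef_pos: [0.5472, 0.0394, 0.1528]
ee_rot: [3.142, 0.001, -0.047]
force: [0.4, -0.8, -1.9]
width: 0.0238
gripper_force: 40.0
```

Run:
```python
from h import *
to(470.6,414.3,153,-2.7)
```

```text
t 42.5 pos [547.2  39.4 152.8] rpy [ 1.80e+02  4.00e-02 -2.71e+00] w 23.8 F [ 0.4 -0.8 -1.9] turn z -0.0 shift [-9.430e-01 -3.709e+00 -2.000e-03]
```

Request:
arm_command(
  series=[0,0,0,-0.08,-0.31,0,0,0,0,0,-0.16,-0.62,0,0,0,0,0,-0.235,-0.93,0,0],
)

```text
t: 42.88
eef_pos: [0.5281, 0.1333, 0.1528]
ee_rot: [3.141, 0.001, -0.047]
force: [-0.3, 0.5, -1.8]
width: 0.0242
gripper_force: 40.0
```

Request:
arm_command(
  series=[0,0,0,-0.08,-0.31,0,0,0,0,0,-0.16,-0.62,0,0,0,0,0,-0.235,-0.93,0,0],
)

```text
t: 43.25
eef_pos: [0.509, 0.2272, 0.1528]
ee_rot: [3.141, 0.001, -0.047]
force: [0.5, 0.2, -2.9]
width: 0.0238
gripper_force: 40.0
```

Request:
arm_command(
  series=[0,0,0,-0.08,-0.31,0,0,0,0,0,-0.16,-0.62,0,0,0,0,0,-0.235,-0.93,0,0],
)

```text
t: 43.62
eef_pos: [0.4899, 0.3211, 0.1527]
ee_rot: [3.141, 0.001, -0.047]
force: [1.0, 0.4, -1.6]
width: 0.024
gripper_force: 40.0
```

Request:
arm_command(
  series=[0,0,0,-0.08,-0.31,0,0,0,0,0,-0.16,-0.62,0,0,0,0,0,-0.235,-0.92,0,0,0,0,0,-0.235,-0.92,0,0,0,0,0,-0.235,-0.92,0,0],
)

```text
t: 44.25
eef_pos: [0.4713, 0.4132, 0.1527]
ee_rot: [3.141, 0.001, -0.047]
force: [0.6, -0.3, -1.6]
width: 0.0238
gripper_force: 40.0
```

Run:
```python
from h import *
to(470.6,414.3,86,-2.7)
```

```text
t 44.25 pos [471.3 413.2 152.7] rpy [ 1.7995e+02  4.0000e-02 -2.6800e+00] w 23.8 F [ 0.6 -0.3 -1.6] turn z 0.0 shift [-0.007 -0.01   0.667]
```

Request:
arm_command(
  series=[0,0,0,-0.007,-0.01,0.3,0,0,0,0,-0.007,-0.01,0.55,0,0,0,0,-0.007,-0.01,0.66,0,0,0,0,-0.007,-0.01,0.66,0,0,0,0,-0.007,-0.01,0.66,0],
)

```text
t: 44.88
eef_pos: [0.4716, 0.4149, 0.0883]
ee_rot: [-3.14, -0.001, -0.047]
force: [-0.3, 0.8, -1.7]
width: 0.0237
gripper_force: 40.0
```

Run:
```python
from h import *
to(470.6,414.3,54.3,-2.7)
```

```text
t 44.88 pos [471.6 414.9  88.3] rpy [-1.7993e+02 -6.0000e-02 -2.7000e+00] w 23.7 F [-0.3  0.8 -1.7] turn z -0.0 shift [-0.009  0.006  0.34 ]
```

Request:
arm_command(
  series=[0,0,0,-0.006,0.003,0.03,0,0,0,0,-0.006,0.003,0.06,0,0,0,0,-0.006,0.003,0.08,0,0,0,0,-0.006,0.003,0.08,0],
)

```text
t: 45.38
eef_pos: [0.4702, 0.4141, 0.0789]
ee_rot: [3.141, 0.0, -0.047]
force: [-0.8, 0.2, -1.5]
width: 0.0236
gripper_force: 40.0
```

Request:
arm_command(
  series=[0,0,0,0,0,0.02,0,0,0,0,0,0,0.04,0,0,0,0,0,0,0.04,0],
)

```text
t: 45.75
eef_pos: [0.4702, 0.4141, 0.0749]
ee_rot: [3.141, 0.0, -0.047]
force: [0.0, -0.9, -2.6]
width: 0.0238
gripper_force: 40.0
```

Run:
```python
from h import *
to(470.6,414.3,54.3,-2.7)
```

```text
t 45.75 pos [470.2 414.1  74.9] rpy [ 1.7998e+02  1.0000e-02 -2.7000e+00] w 23.8 F [ 0.  -0.9 -2.6] turn z 0.0 shift [ 0.003 -0.002  0.206]
```

The pin is 7 mm into the socket with no resistance. Continuing home.

Request:
arm_command(
  series=[0,0,0,0.002,0,0.04,0,0,0,0,0.002,0,0.08,0,0,0,0,0.002,0,0.12,0,0,0,0,0.002,0,0.15,0,0,0,0,0.002,0,0.18,0,0,0,0,0.002,0,0.18,0],
)

```text
t: 46.5
eef_pos: [0.4704, 0.4141, 0.0568]
ee_rot: [3.141, 0.0, -0.047]
force: [0.3, -0.0, -2.3]
width: 0.0236
gripper_force: 40.0
```

Request:
arm_command(
  series=[0,0,0,0,0,0.015,0,0,0,0,0,0,0.015,0,0,0,0,0,0,0.015,0],
)

```text
t: 46.88
eef_pos: [0.4706, 0.4143, 0.0558]
ee_rot: [-3.141, -0.0, -0.047]
force: [-0.1, 0.9, -1.8]
width: 0.0238
gripper_force: 40.0
```

Request:
arm_command(
  series=[0,0,0,0,0,0.01,0,0,0,0,0,0,0.01,0,0,0,0,0,0,0.01,0],
)

```text
t: 47.25
eef_pos: [0.4707, 0.4143, 0.0551]
ee_rot: [-3.141, -0.0, -0.047]
force: [-1.7, -1.6, 4.0]
width: 0.0239
gripper_force: 40.0
```

Request:
arm_command(
  series=[0,0,0,0,0,0.006,0,0,0,0,0,0,0.006,0],
)

```text
t: 47.5
eef_pos: [0.4707, 0.4144, 0.055]
ee_rot: [-3.141, -0.001, -0.047]
force: [-3.1, -1.8, 9.2]
width: 0.0238
gripper_force: 40.0
```

Request:
arm_command(
  series=[0,0,0,0,0,0,1,0,0,0,0,0,0,1,0,0,0,0,0,0,1,0,0,0,0,0,0,1,0,0,0,0,0,0,1,0,0,0,0,0,0,1,0,0,0,0,0,0,1,0,0,0,0,0,0,1],
)

```text
t: 48.5
eef_pos: [0.4706, 0.4142, 0.0541]
ee_rot: [-3.142, -0.0, -0.047]
force: [0.6, -0.3, 0.3]
width: 0.0875
gripper_force: 0.0
```

Request:
arm_command(
  series=[0,0,0,0,0,-0.2,1,0,0,0,0,0,-0.5,1,0,0,0,0,0,-1.0,1,0,0,0,0,0,-1.0,1],
)

```text
t: 49.0
eef_pos: [0.4724, 0.4163, 0.1588]
ee_rot: [-3.135, -0.005, -0.046]
force: [-0.1, 0.2, -0.7]
width: 0.0875
gripper_force: 0.0
```

Request:
arm_command(
  series=[0,0,0,-0.3,-0.5,-0.3,1,0,0,0,-0.5,-0.9,-0.3,1,0,0,0,-0.5,-0.9,-0.3,1,0,0,0,-0.5,-0.9,-0.3,1],
)

```text
t: 49.5
eef_pos: [0.4244, 0.5061, 0.1832]
ee_rot: [3.14, 0.001, -0.047]
force: [0.3, -0.5, 0.6]
width: 0.0877
gripper_force: 0.0
```

Run:
```python
from h import *
print(arm.get_state()['t'])
s=arm.grab_frame('side');t=arm.grab_frame('top')
B=lambda *a,**k:blobs('top',t,*a,**k)
B((140,255,172,290),(0,0,0),(180,255,50),.06,20,'flange')
blobs('side',s,(190,150,245,190),(0,0,0),(180,255,60),.06,15,'flange')
B((420,255,500,310),(8,200,150),(17,255,255),.001,100,'mat')
B((420,255,500,310),(0,190,60),(6,255,255),.031,40,'scrapred')
B((290,195,400,310),(20,0,120),(90,60,255),.06,500,'bedwhite')
b=(240,200,300,305)
B(b,(45,90,30),(80,255,255),.03,10,'green')
B(b,(0,0,0),(180,255,38),.03,25,'black')
B(b,(2,70,50),(20,255,255),.03,10,'brown')
i=np.hstack([cv2.resize(s,(400,300)),cv2.resize(t,(400,300))])
j=np.hstack([cv2.resize(s[140:215,170:290],(400,250),interpolation=cv2.INTER_CUBIC),cv2.resize(t[195:310,235:405],(400,270),interpolation=cv2.INTER_CUBIC)[:250]])
cv2.imwrite('pics/fin.png',np.vstack([i,j]))
```

```text
49.5
flange top px [156. 272.] xy [469.8 415.5] size [60.2 59.2] ang 87.3
flange side px [214. 176.] xy [469.4 411.4] size [68.2 59.2] ang 86.9
mat top px [459. 282.] xy [ 459.9 -311.5] size [148.3  88.6] ang 87.6
scrapred top px [461. 282.] xy [ 459.2 -311.7] size [100.2  44.9] ang 87.7
bedwhite top px [345. 251.] xy [528.1 -28.8] size [218.5 231.3] ang 0.9
green top px [282. 284.] xy [448.8 122.1] size [45.  27.1] ang 42.5
black top px [278. 252.] xy [524.3 129.5] size [29.8 44.6] ang 43.6
brown top px [283. 271.] xy [478.9 118.9] size [45.4 27. ] ang 43.8
brown top px [283. 222.] xy [604.4 121.4] size [45.8 75.2] ang 46.7
```

View pics/fin.png

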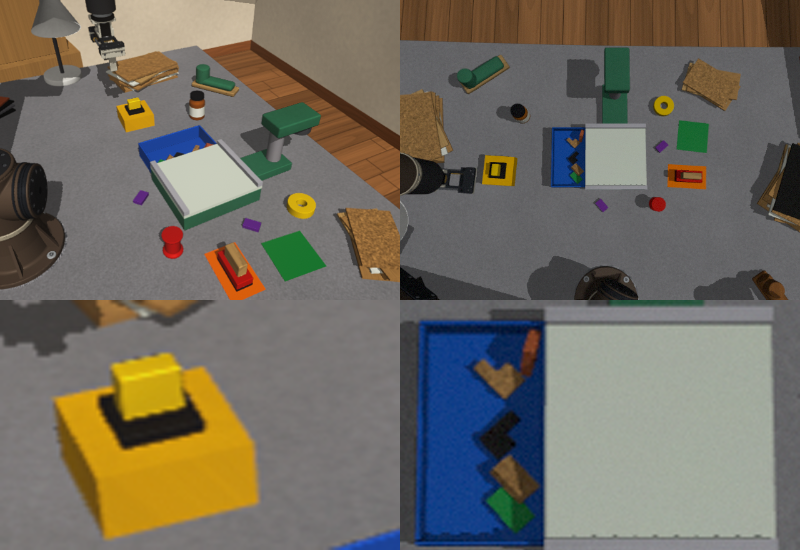

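The view shows the plug seated at (155,400), all five offcuts in the tray, the bed bare, the scraper upright lengthwise on the orange mat, and the bystanders in place. As a last check, I'll compare the plug's height in the side view before and after.

Run:
```python
from h import *
a=cv2.imread('pics/side0.png');b=arm.grab_frame('side')
for nm,i in(('before',a),('now',b)):
    blobs('side',i,(195,150,240,190),(0,0,0),(180,255,60),.06,15,nm+' flange')
    c=cv2.resize(i[150:180,198:232],None,fx=8,fy=8,interpolation=cv2.INTER_CUBIC)
    h=cv2.cvtColor(c,cv2.COLOR_BGR2HSV); m=cv2.inRange(h,np.array([24,150,60]),np.array([32,255,255]))
    n,l,st,ce=cv2.connectedComponentsWithStats(m); k=1+st[1:,4].argmax(); print(nm,st[k]/8,ce[k]/8)
    # black flange lower edge rows vs box-top region
    k2=cv2.inRange(cv2.resize(i[160:200,195:240],None,fx=8,fy=8,interpolation=cv2.INTER_CUBIC),np.array([0,0,0]),np.array([60,60,60]))
    print('flange px centroid',[round(float(v.mean())/8,2) for v in np.nonzero(k2)],(k2>0).sum()/64)
```

```text
before flange side px [214. 176.] xy [469.4 410.3] size [67.7 59.4] ang 85.9
before [   6.25     6.125   21.375   19.75  2343.625] [16.99780655 15.7619073 ]
flange px centroid [17.4, 20.49] 222.15625
now flange side px [214. 176.] xy [469.4 411.4] size [68.2 59.2] ang 86.9
now [   5.875    6.      21.875   19.5   2304.875] [16.86233662 15.58548457]
flange px centroid [17.25, 20.37] 223.640625
```

The shift of (−0.13, −0.16) px matches a sub-millimetre sideways offset with no change in height, so the plug is fully home.

```bash
python3 -c "
from station import arm
print(arm.job_done())"
```

```text
the job is handed in; nothing more can be done
None
```

I handed the job in at about 50 s of the 192 s allowed (no verdict came back). All five offcuts present are in the blue tray, the scraper stands lengthwise on its orange mat, the key plug is fully home again, and the glue jar, tape and spool were left alone.

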